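Make up two wheel-hub rebuild kits

ROBOT

A 6-joint arm with a two-finger parallel gripper is mounted at the origin on the work surface. World frame = base frame: x ahead of the robot, y to its left, z up, the work surface at z = 0. Lengths are in m, angles in rad, forces in N, time in s.
With the tool pointing down it reaches from about 0.25 to 0.775 m from the base axis. Payload 4 kg.
Tool frame: the origin (TCP) lies midway between the tips of the shut fingers; the grasp point (between the pads) lies 19 mm behind it; z points along the fingers, x is the direction in which the jaws open and shut, and the axes are right-handed (so a half turn about z gives the same grasp; the last joint's range is limited). The gripper opens to 94 mm and grips with 3 to 60 N. Pads are 16 mm wide; open, the fingers measure 119 mm over their backs; the gripper's body (75 mm by 177 mm) begins 78 mm behind the grasp point.
Start: joints at [1.206, 0.087, 1.371, -0, 1.684, -0.103], TCP at [0.142, 0.531, 0.206] pointing down, gripper open.
Joint ranges: [-3.1, 3.1], [-0.76, 2.03], [0.27, 2.55], [-1.08, 4.22], [0.17, 2.65], [-2.57, 2.57]. Speed limits (rad/s): [2.79, 2.79, 3.14, 3.14, 3.14, 3.14].

INTERFACE

Orientations are given as a 3x3 rotation matrix whose columns are the frame's x, y, z axes.
In Python, from cell import * gives the robot as it stands.
- The arm moves only by the tool move_arm, never from a script. Its arguments are lists of equal length, an entry for each row: "gripper": the gripper command: -1 is shut, 1 is fully open, values between are in proportion; "delta_pos": the shift along the tool's x, y, z in units of 0.12 m (1.0 is 0.12 m), a list of three; "twist": the turn, a rotation vector about the tool's x, y, z in units of 0.5 rad (1.0 is 0.5 rad), a list of three. A call has 1 to 8 rows; each row shifts and turns the pose as measured when the row begins, along the tool's axes as they then stand; what a row does not reach is not made up. A row lasts 1/8 s, in which the tool goes at most 62.5 mm and 10.7 degrees, less where a joint would pass 70% of its speed; a pose out of reach is approached as far as the arm can. A call with a number of a shift or a turn outside -1 to 1 is refused whole. A call with a gripper value outside its range is refused whole. The fingers move at their own pace and stop on an object; the grip force is fixed at half the most. Time passes only in rows, so rows that do not move let the fingers close. It gives the time, the measured TCP pose, the force and the opening at its end, in the units of the state.
- state(): the state, without advancing time (a new reading comes with each control period).
- camera(name): name is "scene" or "side" or "wrist"; returns a dict with "image" (480x640x3 uint8, red, green, blue), "depth" (480x640 float32, m along the optical axis (not along the pixel's ray), 0 where there is no reading), "camera_matrix" (3x3 intrinsics, pixels), "world_to_cam" (4x4, takes a point from world to camera coordinates); the wrist camera has in their place "T_tool_cam" (4x4, takes a point from camera to tool coordinates, whose origin is the TCP and whose axes are the tool frame's). Camera axes: x right, y down, z forward; pixel columns grow to the right and rows downward; lengths in m; the calibration is good to about 2 mm. A picture is of the moment at which its call begins: read the wrist's pose just before it.
- hand_in(): hands the job in, once; it reports no verdict.
The state is a dict: "time": time; "joint_pos": joint angles; "dq": joint speeds; "effort": joint torques, N m; "tcp_pos": TCP position; "tcp_rot": TCP orientation; "force": force on the tool from outside, world axes, zero at the start; "wrist_torque": the same for the moment, N m; "width": opening from 0.0 (shut) to 1.0 (fully open).
Only numpy, scipy, OpenCV 4.12 (cv2) and the standard library are available. Lean on these libraries where they do the work, as an engineer would, in place of code of your own. Each camera call takes 0.05 s, during which the arm holds its last target. There are 200 camera calls.

TASK

Make up the two wheel-hub kits from the parts on the bench. Tray with two compartments: the small ball bearing in the wide compartment and the long spacer tube in the narrow one; tray with three compartments: the large ball bearing in the wide middle compartment, and the flanged collar and the castle nut in the narrow end ones, one in each, either way round. Lower the parts in without dropping them, so that each rests flat on the tray floor, upright as it stood in the stock, and leave the short wide spacer and the domed nut where they are.

Things in the scene. Friction and masses are not known exactly. Their poses are not given: they have to be found in the camera images.
- bearing_large: Large ball bearing, lying flat: steel ring with a black seal band, 62 mm outside diameter, 25 mm bore, 17 mm high, 230 g. Origin: centre of its underside; z up along its bore. Loose. Parts stand in no fixed order; neighbours (other parts, a tin, a carton, at most 70 mm high) keep 28 mm or more away.
- bearing_small: Small ball bearing, lying flat: steel ring with a black seal band, 40 mm outside diameter, 17 mm bore, 12 mm high, 65 g. Origin: centre of its underside; z up along its bore. Loose.
- spacer_long: Long hub spacer: plain steel tube standing on end, 30 mm outside diameter, 20 mm bore, 70 mm high, 210 g. Origin: centre of its underside; z up along its bore. Loose.
- collar: Flanged collar of dark steel, flange down: flange 52 mm in diameter and 7 mm high, above it a sleeve 34 mm in diameter up to 30 mm height, 20 mm bore, 190 g. Origin: centre of its underside; z up along its bore. Loose.
- castle_nut: Hexagonal castle nut: open bore and six upstanding teeth round its top, 36 mm across flats, 26 mm high (plain hexagon to 18 mm, teeth above, 34 mm across opposite teeth), 130 g. Its x axis is square to one pair of flats (the others at 60 degree steps). Origin: centre of its underside; z up along its bore. Loose.
- spacer_short: Short wide spacer, not part of any kit, to be left alone: plain steel tube standing on end, 42 mm outside diameter, 28 mm bore, 26 mm high. Origin: centre of its underside; z up along its bore. Loose.
- dome_nut: Domed cap nut, not part of any kit, to be left alone: hexagon 36 mm across flats and 16 mm high with a closed dome up to 34 mm, no hole on top. Origin: centre of its underside; z up. Loose.
- tray_two: Two-compartment kit tray, 199 x 126 mm: the wide one (110 mm along x) nearer the robot, centred at x = -41.5 mm, the narrow one (80 mm) at x = +56.5 mm. Fixed to the bench; floor 3 mm thick, walls 3 mm thick, 12 mm high; inside 120 mm across y. Origin: centre of the underside; x along the row, z up; turned under 0.15 rad from world axes. On the robot's left or right, the other tray opposite.
- tray_three: Three-compartment kit tray, 282 x 126 mm: the wide one (110 mm along x) centred at x = 0, the narrow ones (80 mm) at x = -98 mm and +98 mm. Fixed to the bench; floor 3 mm thick, walls 3 mm thick, 12 mm high; inside 120 mm across y. Origin: centre of the underside; x along the row, z up; turned under 0.15 rad from world axes. On the robot's left or right, the other tray opposite.
There are look-alikes about, which are no part of the job. What is shaped like the bearing_small but pink or yellow is not meant. Leave any purple look-alike of the collar alone.

How it is judged:
By the outcome, as a careful person would: the job done as asked, in the order asked, and still so for the second after the job is handed in, with the robot touching nothing.
It also fails if it takes over 128 s, if anything falls off the work surface, if the arm or the gripper's body presses on something with over 40 N, if the wrist force passes 120 N, or if a joint passes its speed limit or range.

## Working session

There is one attempt and no reset: what is moved stays moved. The work goes in short steps, Python scripts to look and compute and a tool call to move; the robot and the scene stay as the last step left them, time stands still between calls to the robot, and variables do not carry over. Pictures are saved under pics/ and viewed, about 12 in all and at most 16, crops included, and the job is handed in when it is done.

Besides the shell and the picture viewer there is one more tool, called after "Call:" as a command line: name --argument value ..., lists and objects as JSON in quotes. move_arm: Moves the arm, as the interface text tells. Its arguments: {"type":"object","properties":{"gripper":{"type":"array"},"delta_pos":{"type":"array"},"twist":{"type":"array"}},"required":["gripper","delta_pos","twist"]}

```bash
ls; mkdir -p pics
cat > h.py <<'E'
from cell import *
import numpy as np, cv2, pickle
def grab(n):
    s=state(); c=camera(n); c["tcp_pos"]=np.array(s["tcp_pos"]); c["tcp_rot"]=np.array(s["tcp_rot"])
    if n=="wrist":
        T=np.eye(4);T[:3,:3]=c["tcp_rot"];T[:3,3]=c["tcp_pos"]; c["cw"]=T@c["T_tool_cam"]
    else: c["cw"]=np.linalg.inv(c["world_to_cam"])
    return c
def world(c):
    K=c["camera_matrix"]; v,u=np.mgrid[:480,:640]; d=c["depth"]
    P=np.stack([(u-K[0,2])/K[0,0]*d,(v-K[1,2])/K[1,1]*d,d],-1)
    W=P@c["cw"][:3,:3].T+c["cw"][:3,3]; W[d==0]=np.nan; return W
def ray(c,u,v,z):
    K=c["camera_matrix"]; r=c["cw"][:3,:3]@np.array([(u-K[0,2])/K[0,0],(v-K[1,2])/K[1,1],1]); o=c["cw"][:3,3]
    return o+r*(z-o[2])/r[2]
def save(c,n): cv2.imwrite(f"pics/{n}.png",c["image"][:,:,::-1])
E
python3 - <<'E'
from h import *
for n in("scene","side","wrist"):
    c=grab(n); save(c,n+"0"); pickle.dump(c,open(n+"0.pkl","wb")); print(n,c["cw"].round(3).tolist(),c["camera_matrix"][0,0])
print(state())
E
```

```text
pics
scene [[-0.845, 0.39, -0.366, 0.848], [0.535, 0.62, -0.574, 0.442], [0.003, -0.681, -0.733, 0.613], [0.0, 0.0, 0.0, 1.0]] 457.70993489463353
side [[-0.992, -0.086, 0.092, 0.436], [-0.125, 0.758, -0.64, 0.623], [-0.015, -0.646, -0.763, 0.771], [0.0, 0.0, 0.0, 1.0]] 528.5252799028362
wrist [[0.258, 0.928, 0.267, 0.064], [0.966, -0.247, -0.074, 0.552], [-0.002, 0.277, -0.961, 0.383], [0.0, 0.0, 0.0, 1.0]] 373.5111220675591
{'time': 0.15, 'joint_pos': array([ 1.20588299e+00,  8.78131038e-02,  1.37186502e+00,  1.03193382e-05,
        1.68361575e+00, -1.03135209e-01]), 'dq': array([ 0.00098058, -0.00162153, -0.00342194,  0.00124929,  0.00191597,
       -0.00200353]), 'effort': array([ 2.48262608e-03, -3.40644300e+01, -3.02792501e+01,  7.20786466e-02,
        3.05119192e-02, -1.15783769e-04]), 'tcp_pos': array([0.14221096, 0.53086981, 0.20457917]), 'tcp_rot': array([[ 2.58796874e-01,  9.65931570e-01, -6.16689491e-04],
       [ 9.65930286e-01, -2.58797542e-01, -1.58554174e-03],
       [-1.69112255e-03, -1.85345811e-04, -9.99998553e-01]]), 'force': array([ 0.85737196, -0.09587327, -0.02128951]), 'wrist_torque': array([ 0.01229368, -0.02120986,  0.01417357]), 'width': 1.0006128341513125}
```

View pics/scene0.png

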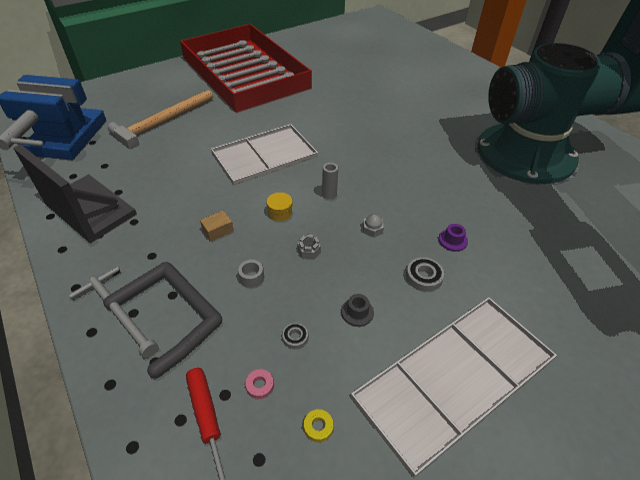

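View pics/side0.png

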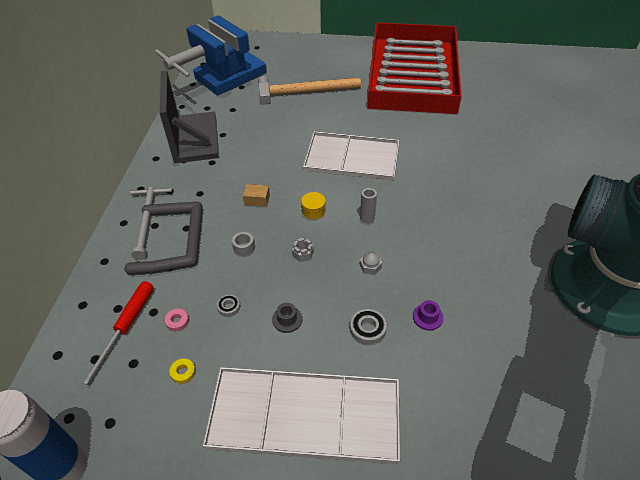

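Candidates (scene px): small bearing (295,335) vs pink ring (259,383) and yellow ring (318,425). Large bearing is at (425,272). Collar, dark, (357,310) vs purple (453,237). Castle nut (309,245) vs domed nut (373,222). Long spacer (330,181) vs short spacer (251,271). The trays are the white ones at (264,152), two compartments, and (455,385), three. Next: measure them and check in a crop.

```bash
cat > m.py <<'E'
from h import *
seeds={"scene":dict(bl=(425,272,.017),bs=(295,335,.012),sl=(330,181,.07),co=(357,310,.03),cn=(309,245,.026),ss=(251,271,.026),dn=(373,222,.03),pu=(453,237,.03),tin=(279,206,.02),carton=(217,225,.02)),
"side":dict(bl=(368,326,.017),bs=(228,305,.012),sl=(369,205,.07),co=(287,318,.03),cn=(303,249,.026),ss=(243,243,.026),dn=(371,263,.03),pu=(428,315,.03),tin=(313,205,.02),carton=(256,195,.02))}
for n in seeds:
    c=pickle.load(open(n+"0.pkl","rb")); W=world(c)
    for k,(u,v,h) in seeds[n].items():
        m=np.zeros((480,640),bool); m[v-32:v+33,u-32:u+33]=True
        m&=(W[...,2]>.006)&(W[...,2]<.09)
        nl,L,st,_=cv2.connectedComponentsWithStats(m.astype(np.uint8))
        d=[np.min(np.hypot(*(np.argwhere(L==i)-[v,u]).T))+(st[i,4]<40)*99 for i in range(1,nl)]
        q=W[L==1+int(np.argmin(d))]; top=np.percentile(q[:,2],97)
        t=q[q[:,2]>top-.004]
        (x,y),r=cv2.minEnclosingCircle(t[:,:2].astype(np.float32))
        print(n,k,"top %.3f"%top,"circ",round(x,4),round(y,4),"r %.4f"%r,"mid",((np.percentile(t,2,0)+np.percentile(t,98,0))/2)[:2].round(4),len(t))
    hsv=cv2.cvtColor(c["image"],cv2.COLOR_RGB2HSV)
    m=((hsv[...,2]>175)&(hsv[...,1]<40)&(abs(W[...,2])<.03)).astype(np.uint8)
    m=cv2.morphologyEx(m,cv2.MORPH_CLOSE,np.ones((7,7)))
    for ct in cv2.findContours(m,0,1)[0]:
        if cv2.contourArea(ct)>1500:
            p=np.array([ray(c,*q[0],.008)[:2] for q in ct],np.float32); print(n,"tray",[np.round(z,4) for z in cv2.minAreaRect(p*1000)])
E
python3 m.py
python3 - <<'E'
import cv2
a=cv2.imread("pics/scene0.png")[150:450,200:500]; cv2.imwrite("pics/crop.png",cv2.resize(a,(600,600),interpolation=cv2.INTER_CUBIC))
E
```

```text
scene bl top 0.019 circ 0.4265 0.1426 r 0.0319 mid [0.4271 0.142 ] 703
scene bs top 0.014 circ 0.6714 0.125 r 0.0201 mid [0.6712 0.1254] 385
scene sl top 0.070 circ 0.4442 -0.116 r 0.0162 mid [ 0.4461 -0.1158] 92
scene co top 0.031 circ 0.5654 0.1401 r 0.0171 mid [0.5656 0.1405] 222
scene cn top 0.027 circ 0.5597 -0.0112 r 0.0180 mid [ 0.56   -0.0107] 132
scene ss top 0.027 circ 0.6728 -0.0113 r 0.0215 mid [ 0.674  -0.0111] 220
scene dn top 0.034 circ 0.4309 0.0062 r 0.0110 mid [0.431  0.0066] 66
scene pu top 0.031 circ 0.3259 0.1073 r 0.0181 mid [0.3271 0.1077] 153
scene tin top 0.033 circ 0.5541 -0.1232 r 0.0253 mid [ 0.555  -0.1229] 369
scene carton top 0.029 circ 0.6762 -0.1434 r 0.0284 mid [ 0.6759 -0.1427] 367
scene tray [array([508.7133, 300.4437]), array([281.7848, 125.0055]), np.float64(2.555)]
side bl top 0.019 circ 0.4268 0.1442 r 0.0311 mid [0.427  0.1447] 668
side bs top 0.014 circ 0.6709 0.1276 r 0.0206 mid [0.6712 0.1278] 249
side sl top 0.070 circ 0.4459 -0.1157 r 0.0156 mid [ 0.4458 -0.1147] 85
side co top 0.031 circ 0.5655 0.1423 r 0.0173 mid [0.565  0.1424] 176
side cn top 0.027 circ 0.5599 -0.0093 r 0.0182 mid [ 0.5606 -0.0092] 110
side ss top 0.027 circ 0.674 -0.0079 r 0.0220 mid [ 0.6742 -0.0084] 164
side dn top 0.033 circ 0.4319 0.0088 r 0.0111 mid [0.4311 0.0096] 72
side pu top 0.031 circ 0.3268 0.1098 r 0.0171 mid [0.3267 0.1097] 175
side tin top 0.033 circ 0.5539 -0.1221 r 0.0260 mid [ 0.5553 -0.121 ] 311
side carton top 0.029 circ 0.6766 -0.1419 r 0.0300 mid [ 0.6763 -0.1407] 273
side tray [array([512.4143, 302.4178]), array([282.3255, 125.5638]), np.float64(2.5663)]
side tray [array([ 492.9167, -304.5082]), array([125.6549, 198.3638]), np.float64(86.9068)]
```

View pics/crop.png

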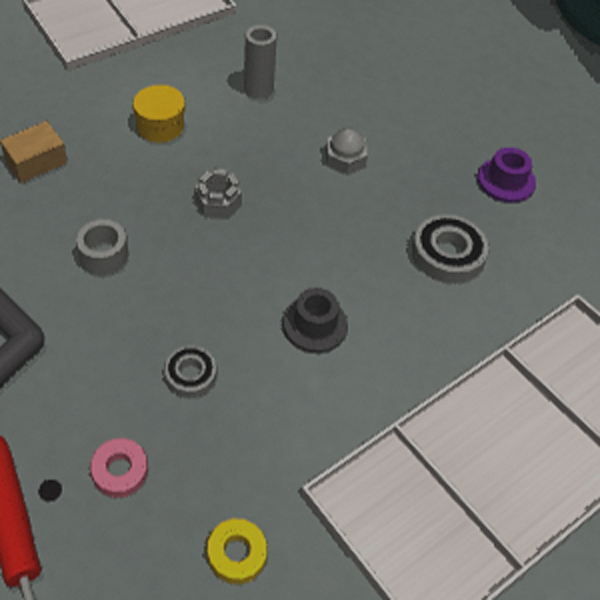

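The crop confirms the choice. At (crop px) the steel/black rings (190,370) and (450,247) are the bearings and the dark flanged part (315,320) is the collar. The toothed, open nut is at (218,190) and the tall tube at (260,60). I will work in the order given, with the jaws along world y.

Call:
move_arm --gripper '[1, 1, 1, 1, 1, 1, 1, 1]' --delta_pos '[[0, 0, 0], [0, 0, 0], [-0.27, 0.35, 0.04], [-0.27, 0.35, 0.04], [-0.27, 0.35, 0.04], [-0.27, 0.35, 0.04], [-0.27, 0.35, 0.04], [-0.27, 0.35, 0.04]]' --twist '[[0, 0, -0.26], [0, 0, -0.26], [0, 0, 0], [0, 0, 0], [0, 0, 0], [0, 0, 0], [0, 0, 0], [0, 0, 0]]'

```text
time: 1.15
tcp_pos: [0.3994, 0.3347, 0.1718]
tcp_rot: [[-0.016, 1.0, -0.003], [1.0, 0.016, -0.004], [-0.004, -0.003, -1.0]]
force: [-0.5, 0.3, -0.3]
width: 0.997
```

```bash
cat > go.py <<'E'
import sys
from h import *
from scipy.spatial.transform import Rotation as Ro
s=state(); p=np.array(s["tcp_pos"]); R=np.array(s["tcp_rot"])
a=[float(x) for x in sys.argv[1:]]; h=np.pi/2 if len(a)<4 else a[3]
Rt=np.array([[np.cos(h),np.sin(h),0],[np.sin(h),-np.cos(h),0],[0,0,-1]])
d=R.T@(np.array(a[:3])-p)/.12; w=Ro.from_matrix(R.T@Rt).as_rotvec()/.5
n=int(np.ceil(np.linalg.norm(d)/.5))
print("t",round(s["time"],2),"p",p.round(4),"w",round(s["width"]*94,1),"F",s["force"].round(1),"\ntotal",d.round(3),"twist",w.round(3),"rows",n,(d/max(n,1)).round(3))
E
python3 go.py .671 .1265 .12
```

```text
t 1.15 p [0.3994 0.3347 0.1718] w 93.7 F [-0.5  0.3 -0.3] 
total [-1.77   2.236  0.433] twist [-0.006  0.009  0.033] rows 6 [-0.295  0.373  0.072]
```

Call:
move_arm --gripper '[1, 1, 1, 1, 1, 1, 1, 1]' --delta_pos '[[-0.295, 0.373, 0.07], [-0.295, 0.373, 0.07], [-0.295, 0.373, 0.07], [-0.295, 0.373, 0.07], [-0.295, 0.373, 0.07], [-0.295, 0.373, 0.07], [0, 0, 0], [0, 0, 0]]' --twist '[[0, 0, 0.033], [0, 0, 0], [0, 0, 0], [0, 0, 0], [0, 0, 0], [0, 0, 0], [0, 0, 0], [0, 0, 0]]'

```text
time: 2.15
tcp_pos: [0.6761, 0.1113, 0.1135]
tcp_rot: [[0.006, 1.0, -0.011], [1.0, -0.006, -0.004], [-0.004, -0.011, -1.0]]
force: [-0.2, -0.5, -0.4]
width: 1.002
```

```bash
python3 go.py .671 .1265 .003
python3 - <<'E'
from h import *
c=grab("wrist"); save(c,"w1"); pickle.dump(c,open("w1.pkl","wb")); W=world(c)
Ki=c["camera_matrix"]; 
def px(P):
    q=np.linalg.inv(c["cw"])@np.append(P,1); q=Ki@q[:3]; return (q[:2]/q[2]).round(0)
print(px([.671,.1265,.012]),px([.5653,.1413,.03]))
E
```

```text
t 2.15 p [0.6761 0.1113 0.1135] w 94.2 F [-0.2 -0.5 -0.4] 
total [ 0.129 -0.033  0.921] twist [-0.022  0.007 -0.012] rows 2 [ 0.065 -0.017  0.461]
[335. 231.] [360.  82.]
```

View pics/w1.png

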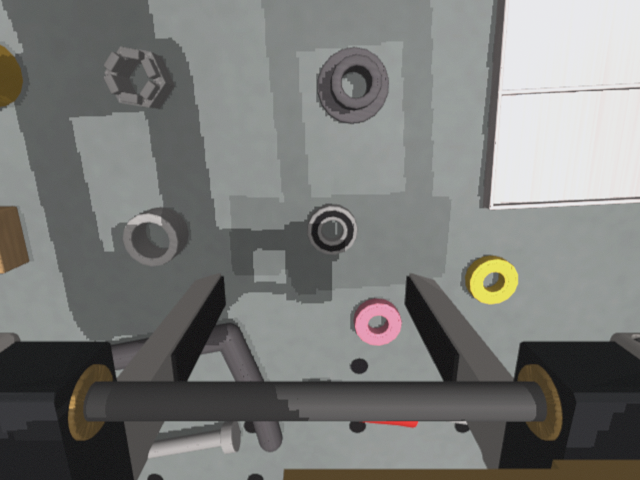

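The close view confirms it: steel/black small bearing at (333,230), with the pink ring (378,322) and yellow ring (493,280) as its look-alikes. The arm overshoots when moving fast, so I correct sideways first and then go down slowing.

Call:
move_arm --gripper '[1, 1, 1, 1, 1, 1, 1, 1]' --delta_pos '[[0.12, -0.03, 0.1], [0, 0, 0.2], [0, 0, 0.2], [0, 0, 0.1], [0, 0, 0.05], [0, 0, 0], [0, 0, 0], [0, 0, 0]]' --twist '[[-0.022, 0.007, -0.012], [0, 0, 0], [0, 0, 0], [0, 0, 0], [0, 0, 0], [0, 0, 0], [0, 0, 0], [0, 0, 0]]'

```text
time: 3.2
tcp_pos: [0.6686, 0.1368, 0.0375]
tcp_rot: [[-0.012, 1.0, 0.008], [1.0, 0.012, 0.003], [0.003, 0.008, -1.0]]
force: [-0.0, -0.1, -0.2]
width: 1.001
```

```bash
python3 go.py .671 .1265 .003
```

```text
t 3.2 p [0.6686 0.1368 0.0375] w 94.1 F [-0.  -0.1 -0.2] 
total [-0.087  0.017  0.287] twist [ 0.017 -0.007  0.024] rows 1 [-0.087  0.017  0.287]
```

Call:
move_arm --gripper '[1, 1, 1, 1, 1, 1]' --delta_pos '[[-0.05, 0.01, 0.04], [0, 0, 0.04], [0, 0, 0.04], [0, 0, 0.04], [0, 0, 0], [0, 0, 0]]' --twist '[[0.01, -0.004, 0.014], [0, 0, 0], [0, 0, 0], [0, 0, 0], [0, 0, 0], [0, 0, 0]]'

```text
time: 3.95
tcp_pos: [0.6706, 0.1298, 0.0172]
tcp_rot: [[-0.003, 1.0, 0.004], [1.0, 0.003, 0.001], [0.001, 0.004, -1.0]]
force: [0.7, -0.3, -0.3]
width: 0.999
```

```bash
python3 go.py .671 .1265 .003
```

```text
t 3.95 p [0.6706 0.1298 0.0172] w 93.9 F [ 0.7 -0.3 -0.3] 
total [-0.028  0.003  0.118] twist [ 0.007 -0.002  0.007] rows 1 [-0.028  0.003  0.118]
```

Call:
move_arm --gripper '[1, 1, 1, 1, 1, -1, -1, -1]' --delta_pos '[[-0.02, 0, 0.035], [0, 0, 0.035], [0, 0, 0.035], [0, 0, 0], [0, 0, 0], [0, 0, 0], [0, 0, 0], [0, 0, 0]]' --twist '[[0.005, 0, 0.005], [0, 0, 0], [0, 0, 0], [0, 0, 0], [0, 0, 0], [0, 0, 0], [0, 0, 0], [0, 0, 0]]'

```text
time: 4.95
tcp_pos: [0.6709, 0.1274, 0.0043]
tcp_rot: [[-0.001, 1.0, 0.002], [1.0, 0.001, 0.001], [0.001, 0.002, -1.0]]
force: [0.5, -0.6, -0.3]
width: 0.716
```

Call:
move_arm --gripper '[-1, -1, -1, -1]' --delta_pos '[[0, 0, 0], [0, 0, 0], [0, 0, 0], [0, 0, 0]]' --twist '[[0, 0, 0], [0, 0, 0], [0, 0, 0], [0, 0, 0]]'

```text
time: 5.45
tcp_pos: [0.671, 0.1274, 0.0045]
tcp_rot: [[-0.001, 1.0, 0.002], [1.0, 0.001, 0.001], [0.001, 0.002, -1.0]]
force: [-0.5, -0.3, 0.2]
width: 0.412
```

```bash
python3 go.py .671 .1265 .003
```

```text
t 5.45 p [0.671  0.1274 0.0045] w 38.7 F [-0.5 -0.3  0.2] 
total [-0.007 -0.     0.012] twist [ 0.004 -0.002  0.002] rows 1 [-0.007 -0.     0.012]
```

Call:
move_arm --gripper '[-1, -1, -1, -1, -1, -1, -1, -1]' --delta_pos '[[0, 0, 0], [0, 0, -0.1], [0, 0, -0.2], [0, 0, -0.2], [0, 0, -0.2], [0, 0, -0.1], [0, 0, 0], [0, 0, 0]]' --twist '[[0, 0, 0], [0, 0, 0], [0, 0, 0], [0, 0, 0], [0, 0, 0], [0, 0, 0], [0, 0, 0], [0, 0, 0]]'

```text
time: 6.45
tcp_pos: [0.6703, 0.1274, 0.1048]
tcp_rot: [[-0.001, 1.0, 0.001], [1.0, 0.001, 0.002], [0.002, 0.001, -1.0]]
force: [-0.0, -0.1, -1.0]
width: 0.41
```

```bash
python3 go.py .4516 -.3023 .11
python3 - <<'E'
from h import *
c=grab("wrist"); save(c,"w2")
E
```

```text
t 6.45 p [0.6703 0.1274 0.1048] w 38.6 F [-0.  -0.1 -1. ] 
total [-3.579 -1.826 -0.051] twist [ 0.002 -0.003  0.002] rows 9 [-0.398 -0.203 -0.006]
```

View pics/w2.png

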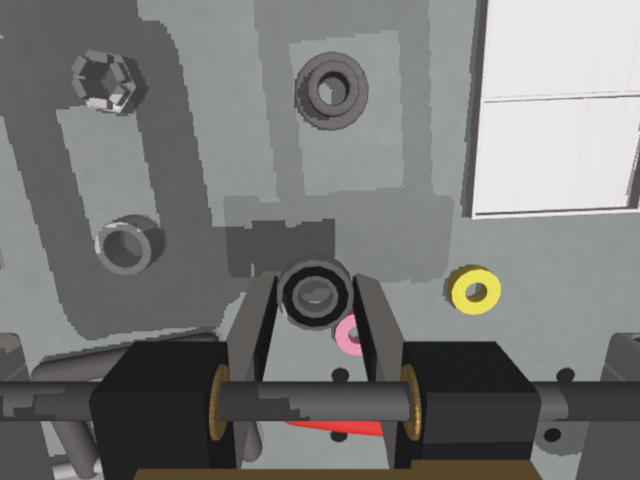

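Bearing held level, at (317,292). Carrying it to tray_two.

Call:
move_arm --gripper '[-1, -1, -1, -1, -1, -1, -1, -1]' --delta_pos '[[-0.2, -0.1, 0], [-0.38, -0.19, 0], [-0.38, -0.19, 0], [-0.38, -0.19, 0], [-0.38, -0.19, 0], [-0.38, -0.19, 0], [-0.38, -0.19, 0], [-0.38, -0.19, 0]]' --twist '[[0, 0, 0], [0, 0, 0], [0, 0, 0], [0, 0, 0], [0, 0, 0], [0, 0, 0], [0, 0, 0], [0, 0, 0]]'

```text
time: 7.5
tcp_pos: [0.4908, -0.2217, 0.0939]
tcp_rot: [[-0.009, 1.0, -0.014], [1.0, 0.009, 0.005], [0.005, -0.014, -1.0]]
force: [-0.2, 0.2, -0.7]
width: 0.409
```

Call:
move_arm --gripper '[-1, -1, -1, -1]' --delta_pos '[[-0.3, -0.15, 0], [-0.15, -0.08, 0], [0, 0, 0], [0, 0, 0]]' --twist '[[0, 0, 0], [0, 0, 0], [0, 0, 0], [0, 0, 0]]'

```text
time: 8.0
tcp_pos: [0.459, -0.2787, 0.09]
tcp_rot: [[-0.003, 1.0, -0.02], [1.0, 0.003, 0.009], [0.009, -0.02, -1.0]]
force: [-0.4, -0.8, 0.2]
width: 0.411
```

```bash
python3 go.py .4516 -.3023 .0075
python3 - <<'E'
from h import *
c=grab("wrist"); save(c,"w3")
E
```

```text
t 8.0 p [ 0.459  -0.2787  0.09  ] w 38.6 F [-0.4 -0.8  0.2] 
total [-0.203 -0.049  0.687] twist [-0.04  -0.018  0.005] rows 2 [-0.102 -0.024  0.343]
```

View pics/w3.png

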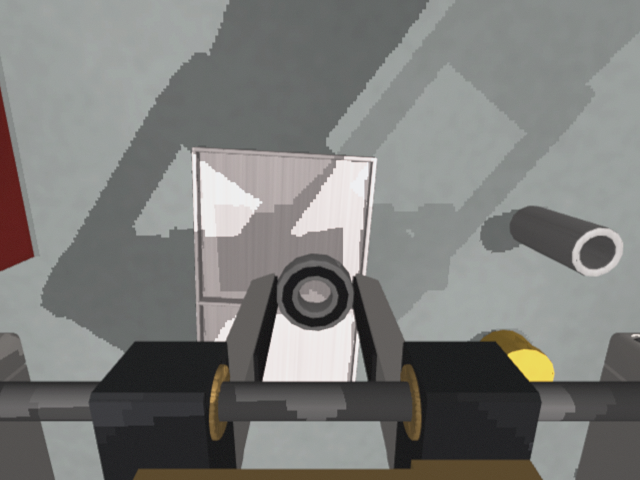

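Call:
move_arm --gripper '[-1, -1, -1, -1, -1, -1, -1, -1]' --delta_pos '[[-0.07, -0.015, 0.05], [-0.07, -0.015, 0.12], [-0.03, -0.015, 0.12], [0, 0, 0.12], [0, 0, 0.06], [0, 0, 0.03], [0, 0, 0], [0, 0, 0]]' --twist '[[-0.02, -0.009, 0], [-0.015, -0.007, 0], [0, 0, 0], [0, 0, 0], [0, 0, 0], [0, 0, 0], [0, 0, 0], [0, 0, 0]]'

```text
time: 9.05
tcp_pos: [0.4551, -0.2968, 0.0263]
tcp_rot: [[-0.009, 1.0, -0.001], [1.0, 0.009, 0.001], [0.001, -0.001, -1.0]]
force: [-0.1, 0.6, -0.1]
width: 0.412
```

```bash
python3 go.py .4516 -.3023 .0075
```

```text
t 9.05 p [ 0.4551 -0.2968  0.0263] w 38.7 F [-0.1  0.6 -0.1] 
total [-0.046 -0.029  0.157] twist [-0.002 -0.002  0.018] rows 1 [-0.046 -0.029  0.157]
```

Call:
move_arm --gripper '[-1, -1, -1, -1, -1, -1, -1]' --delta_pos '[[-0.03, -0.015, 0.03], [0, 0, 0.03], [0, 0, 0.03], [0, 0, 0.03], [0, 0, 0.015], [0, 0, 0.01], [0, 0, 0]]' --twist '[[0, 0, 0.01], [0, 0, 0], [0, 0, 0], [0, 0, 0], [0, 0, 0], [0, 0, 0], [0, 0, 0]]'

```text
time: 9.93
tcp_pos: [0.4536, -0.3011, 0.0085]
tcp_rot: [[-0.004, 1.0, 0.0], [1.0, 0.004, -0.0], [-0.0, 0.0, -1.0]]
force: [0.1, -0.2, -0.6]
width: 0.414
```

```bash
python3 go.py .4516 -.3023 .0075
```

```text
t 9.93 p [ 0.4536 -0.3011  0.0085] w 38.9 F [ 0.1 -0.2 -0.6] 
total [-0.01  -0.017  0.008] twist [0.    0.    0.008] rows 1 [-0.01  -0.017  0.008]
```

Call:
move_arm --gripper '[-1, -1, -1]' --delta_pos '[[0, 0, 0.01], [0, 0, 0.005], [0, 0, 0]]' --twist '[[0, 0, 0], [0, 0, 0], [0, 0, 0]]'

```text
time: 10.3
tcp_pos: [0.4539, -0.3013, 0.0075]
tcp_rot: [[-0.004, 1.0, 0.001], [1.0, 0.004, -0.001], [-0.001, 0.001, -1.0]]
force: [1.3, -1.0, -1.3]
width: 0.414
```

Call:
move_arm --gripper '[-1, -1, -1]' --delta_pos '[[0, 0, 0.01], [0, 0, 0.005], [0, 0, 0]]' --twist '[[0, 0, 0], [0, 0, 0], [0, 0, 0]]'

```text
time: 10.68
tcp_pos: [0.454, -0.3014, 0.0074]
tcp_rot: [[-0.004, 1.0, 0.001], [1.0, 0.004, -0.001], [-0.001, 0.001, -1.0]]
force: [-0.8, 0.1, 0.0]
width: 0.41
```

Call:
move_arm --gripper '[0.2, 0.2, 0.2, 0.2, 0.2, 0.2, 0.2, 0.2]' --delta_pos '[[0, 0, 0], [0, 0, 0], [0, 0, 0], [0, 0, -0.05], [0, 0, -0.2], [0, 0, -0.25], [0, 0, -0.25], [0, 0, -0.15]]' --twist '[[0, 0, 0], [0, 0, 0], [0, 0, 0], [0, 0, 0], [0, 0, 0], [0, 0, 0], [0, 0, 0], [0, 0, 0]]'

```text
time: 11.68
tcp_pos: [0.4531, -0.3006, 0.1166]
tcp_rot: [[-0.004, 1.0, -0.002], [1.0, 0.004, 0.001], [0.001, -0.002, -1.0]]
force: [0.2, 0.1, -0.4]
width: 0.606
```

```bash
python3 go.py .4455 -.1155 .12
python3 - <<'E'
from h import *
c=grab("wrist"); save(c,"w4")
E
```

```text
t 11.68 p [ 0.4531 -0.3006  0.1166] w 56.9 F [ 0.2  0.1 -0.4] 
total [ 1.543 -0.057 -0.026] twist [-0.003 -0.003  0.008] rows 4 [ 0.386 -0.014 -0.006]
```

View pics/w4.png

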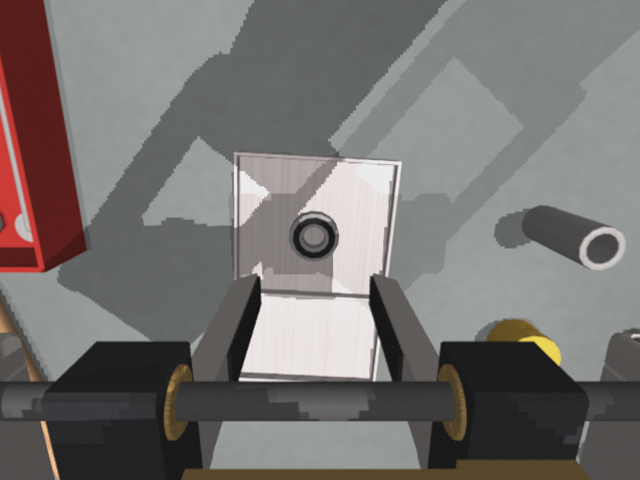

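Small bearing lies flat in the wide compartment (314,236). Next the long tube.

Call:
move_arm --gripper '[1, 1, 1, 1, 1, 1, 1, 1]' --delta_pos '[[0.15, -0.01, 0], [0.35, -0.02, 0], [0.38, -0.02, 0], [0.35, 0, 0], [0.2, 0, 0], [0.08, 0, 0], [0, 0, 0], [0, 0, 0]]' --twist '[[0, 0, 0], [0, 0, 0], [0, 0, 0], [0, 0, 0], [0, 0, 0], [0, 0, 0], [0, 0, 0], [0, 0, 0]]'

```text
time: 12.72
tcp_pos: [0.4425, -0.1091, 0.113]
tcp_rot: [[-0.005, 1.0, -0.006], [1.0, 0.005, 0.004], [0.004, -0.006, -1.0]]
force: [-0.3, 0.7, -0.1]
width: 0.998
```

```bash
python3 go.py .4455 -.1155 .03
```

```text
t 12.72 p [ 0.4425 -0.1091  0.113 ] w 93.8 F [-0.3  0.7 -0.1] 
total [-0.057  0.029  0.691] twist [-0.013 -0.009  0.009] rows 2 [-0.028  0.015  0.346]
```

Call:
move_arm --gripper '[1, 1, 1, 1, 1, 1, 1, 1]' --delta_pos '[[-0.03, 0.015, 0], [0, 0, 0.05], [0, 0, 0.12], [0, 0, 0.16], [0, 0, 0.16], [0, 0, 0.12], [0, 0, 0.05], [0, 0, 0]]' --twist '[[-0.008, -0.005, 0.005], [0, 0, 0], [0, 0, 0], [0, 0, 0], [0, 0, 0], [0, 0, 0], [0, 0, 0], [0, 0, 0]]'

```text
time: 13.72
tcp_pos: [0.4429, -0.1152, 0.0269]
tcp_rot: [[0.003, 1.0, -0.006], [1.0, -0.003, 0.003], [0.002, -0.006, -1.0]]
force: [0.4, -0.2, -0.4]
width: 1.0
```

```bash
python3 go.py .4455 -.1155 .03
```

```text
t 13.72 p [ 0.4429 -0.1152  0.0269] w 94.0 F [ 0.4 -0.2 -0.4] 
total [-0.003  0.022 -0.026] twist [-0.011 -0.005 -0.006] rows 1 [-0.003  0.022 -0.026]
```

Call:
move_arm --gripper '[1, 1, -1, -1, -1, -1, -1, -1]' --delta_pos '[[0, 0.015, 0], [0, 0, 0], [0, 0, 0], [0, 0, 0], [0, 0, 0], [0, 0, 0], [0, 0, 0], [0, 0, 0]]' --twist '[[-0.008, -0.004, -0.004], [0, 0, 0], [0, 0, 0], [0, 0, 0], [0, 0, 0], [0, 0, 0], [0, 0, 0], [0, 0, 0]]'

```text
time: 14.72
tcp_pos: [0.4467, -0.1158, 0.0293]
tcp_rot: [[0.001, 1.0, 0.003], [1.0, -0.001, -0.001], [-0.001, 0.003, -1.0]]
force: [-0.2, 0.4, -0.7]
width: 0.398
```

Call:
move_arm --gripper '[-1, -1, -1, -1]' --delta_pos '[[0, 0, 0], [0, 0, 0], [0, 0, 0], [0, 0, 0]]' --twist '[[0, 0, 0], [0, 0, 0], [0, 0, 0], [0, 0, 0]]'

```text
time: 15.22
tcp_pos: [0.4468, -0.1163, 0.0295]
tcp_rot: [[0.001, 1.0, 0.004], [1.0, -0.001, -0.002], [-0.002, 0.004, -1.0]]
force: [0.3, -0.9, 1.4]
width: 0.322
```

Call:
move_arm --gripper '[-1, -1, -1, -1, -1, -1, -1, -1]' --delta_pos '[[0, 0, 0], [0, 0, -0.1], [0, 0, -0.2], [0, 0, -0.2], [0, 0, -0.12], [0, 0, -0.06], [0, 0, 0], [0, 0, 0]]' --twist '[[0, 0, 0], [0, 0, 0], [0, 0, 0], [0, 0, 0], [0, 0, 0], [0, 0, 0], [0, 0, 0], [0, 0, 0]]'

```text
time: 16.23
tcp_pos: [0.4442, -0.1144, 0.1121]
tcp_rot: [[0.001, 1.0, -0.003], [1.0, -0.001, 0.002], [0.002, -0.003, -1.0]]
force: [0.7, -0.5, -2.3]
width: 0.319
```

```bash
python3 go.py .5494 -.3076 .11
```

```text
t 16.23 p [ 0.4442 -0.1144  0.1121] w 30.0 F [ 0.7 -0.5 -2.3] 
total [-1.609  0.878  0.012] twist [-0.005 -0.003 -0.001] rows 4 [-0.402  0.219  0.003]
```

Call:
move_arm --gripper '[-1, -1, -1, -1, -1, -1, -1, -1]' --delta_pos '[[-0.15, 0.08, 0], [-0.3, 0.16, 0], [-0.35, 0.2, 0], [-0.35, 0.2, -0.01], [-0.25, 0.13, -0.01], [-0.13, 0.06, 0], [-0.05, 0.02, 0], [0, 0, 0]]' --twist '[[0, 0, 0], [0, 0, 0], [0, 0, 0], [0, 0, 0], [0, 0, 0], [0, 0, 0], [0, 0, 0], [0, 0, 0]]'

```text
time: 17.23
tcp_pos: [0.5486, -0.3175, 0.1046]
tcp_rot: [[0.003, 1.0, -0.011], [1.0, -0.003, 0.004], [0.004, -0.011, -1.0]]
force: [-0.4, 0.2, -2.7]
width: 0.322
```

```bash
python3 go.py .5494 -.3076 .0325
```

```text
t 17.23 p [ 0.5486 -0.3175  0.1046] w 30.3 F [-0.4  0.2 -2.7] 
total [0.08  0.013 0.601] twist [-0.022 -0.009 -0.005] rows 2 [0.04  0.006 0.3  ]
```

Call:
move_arm --gripper '[-1, -1, -1, -1, -1, -1, -1, -1]' --delta_pos '[[0.04, 0.006, 0.04], [0, 0, 0.1], [0, 0, 0.12], [0, 0, 0.12], [0, 0, 0.08], [0, 0, 0.03], [0, 0, 0], [0, 0, 0]]' --twist '[[-0.013, -0.006, -0.003], [0, 0, 0], [0, 0, 0], [0, 0, 0], [0, 0, 0], [0, 0, 0], [0, 0, 0], [0, 0, 0]]'

```text
time: 18.23
tcp_pos: [0.548, -0.3094, 0.0408]
tcp_rot: [[-0.002, 1.0, -0.006], [1.0, 0.002, 0.003], [0.003, -0.006, -1.0]]
force: [0.8, 0.2, -2.2]
width: 0.317
```

```bash
python3 go.py .5494 -.3076 .0325
```

```text
t 18.23 p [ 0.548  -0.3094  0.0408] w 29.8 F [ 0.8  0.2 -2.2] 
total [0.015 0.012 0.069] twist [-0.012 -0.006  0.003] rows 1 [0.015 0.012 0.069]
```

Call:
move_arm --gripper '[-1, -1, -1, -1, -1, -1, -1]' --delta_pos '[[0, 0, 0.02], [0, 0, 0.02], [0, 0, 0.01], [0, 0, 0.01], [0, 0, 0.01], [0, 0, 0.005], [0, 0, 0]]' --twist '[[-0.009, -0.005, 0], [0, 0, 0], [0, 0, 0], [0, 0, 0], [0, 0, 0], [0, 0, 0], [0, 0, 0]]'

```text
time: 19.1
tcp_pos: [0.5488, -0.31, 0.0326]
tcp_rot: [[-0.002, 1.0, 0.001], [1.0, 0.002, -0.001], [-0.001, 0.001, -1.0]]
force: [0.6, -1.0, -1.3]
width: 0.321
```

Call:
move_arm --gripper '[-1, -1, -1]' --delta_pos '[[0, 0, 0.008], [0, 0, 0.005], [0, 0, 0]]' --twist '[[0, 0, 0], [0, 0, 0], [0, 0, 0]]'

```text
time: 19.48
tcp_pos: [0.5489, -0.31, 0.0326]
tcp_rot: [[-0.002, 1.0, 0.002], [1.0, 0.002, -0.002], [-0.002, 0.002, -1.0]]
force: [-0.8, 0.3, -1.1]
width: 0.32
```

On the floor (z stopped). Release and lift.

Call:
move_arm --gripper '[0.2, 0.2, 0.2, 0.2, 0.2, 0.2, 0.2, 0.2]' --delta_pos '[[0, 0, 0], [0, 0, 0], [0, 0, 0], [0, 0, -0.05], [0, 0, -0.2], [0, 0, -0.25], [0, 0, -0.2], [0, 0, -0.1]]' --twist '[[0, 0, 0], [0, 0, 0], [0, 0, 0], [0, 0, 0], [0, 0, 0], [0, 0, 0], [0, 0, 0], [0, 0, 0]]'

```text
time: 20.48
tcp_pos: [0.5489, -0.3101, 0.1315]
tcp_rot: [[-0.001, 1.0, 0.002], [1.0, 0.001, -0.002], [-0.002, 0.002, -1.0]]
force: [0.2, -0.5, -0.1]
width: 0.602
```

```bash
python3 go.py .4268 .1433 .1
python3 - <<'E'
from h import *
c=grab("side"); save(c,"s1"); pickle.dump(c,open("s1.pkl","wb"))
E
```

```text
t 20.48 p [ 0.5489 -0.3101  0.1315] w 56.6 F [ 0.2 -0.5 -0.1] 
total [ 3.78  -1.013  0.253] twist [0.005 0.004 0.003] rows 8 [ 0.473 -0.127  0.032]
```

View pics/s1.png

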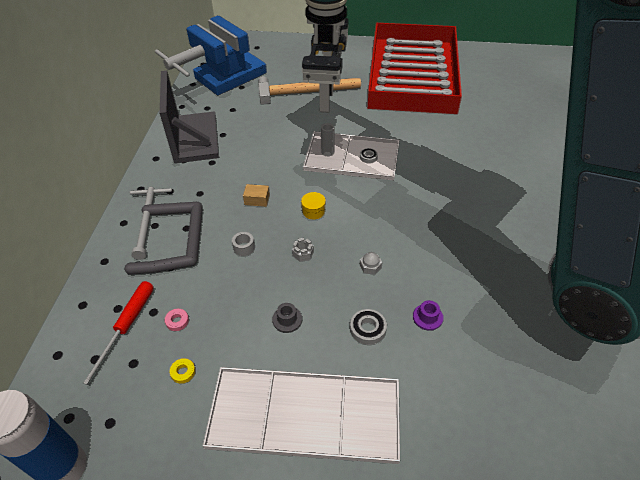

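Tube stands upright at (328,140), bearing at (369,155). Now the large bearing; I travel at z ≈ 0.13.

Call:
move_arm --gripper '[1, 1, 1, 1, 1, 1, 1, 1]' --delta_pos '[[0.2, -0.06, 0], [0.45, -0.12, 0], [0.5, -0.13, 0], [0.5, -0.13, 0], [0.5, -0.13, 0], [0.5, -0.13, 0], [0.45, -0.12, 0], [0.3, -0.08, 0]]' --twist '[[0, 0, 0], [0, 0, 0], [0, 0, 0], [0, 0, 0], [0, 0, 0], [0, 0, 0], [0, 0, 0], [0, 0, 0]]'

```text
time: 21.52
tcp_pos: [0.4374, 0.1033, 0.1259]
tcp_rot: [[0.005, 1.0, -0.0], [1.0, -0.005, -0.001], [-0.001, -0.0, -1.0]]
force: [0.7, -0.1, 0.1]
width: 1.001
```

Call:
move_arm --gripper '[1, 1, 1]' --delta_pos '[[0.1, -0.03, 0], [0, 0, 0], [0, 0, 0]]' --twist '[[0, 0, 0], [0, 0, 0], [0, 0, 0]]'

```text
time: 21.9
tcp_pos: [0.4328, 0.1159, 0.1246]
tcp_rot: [[0.002, 1.0, -0.002], [1.0, -0.002, -0.003], [-0.003, -0.002, -1.0]]
force: [-0.0, -0.1, -0.8]
width: 1.001
```

```bash
python3 go.py .4268 .1433 .004
```

```text
t 21.9 p [0.4328 0.1159 0.1246] w 94.1 F [-0.  -0.1 -0.8] 
total [ 0.231 -0.048  1.004] twist [-0.004  0.005 -0.004] rows 3 [ 0.077 -0.016  0.335]
```

Call:
move_arm --gripper '[1, 1, 1, 1, 1, 1, 1, 1]' --delta_pos '[[0.07, -0.015, 0.05], [0.08, -0.015, 0.15], [0.06, -0.01, 0.2], [0, 0, 0.2], [0, 0, 0.12], [0, 0, 0.05], [0, 0, 0], [0, 0, 0]]' --twist '[[0, 0, 0], [0, 0, 0], [0, 0, 0], [0, 0, 0], [0, 0, 0], [0, 0, 0], [0, 0, 0], [0, 0, 0]]'

```text
time: 22.9
tcp_pos: [0.4308, 0.1382, 0.0291]
tcp_rot: [[0.012, 1.0, 0.0], [1.0, -0.012, -0.003], [-0.003, 0.0, -1.0]]
force: [-0.4, -1.0, 0.8]
width: 1.001
```

```bash
python3 go.py .4268 .1433 .004
```

```text
t 22.9 p [0.4308 0.1382 0.0291] w 94.1 F [-0.4 -1.   0.8] 
total [ 0.043 -0.034  0.209] twist [ 0.     0.005 -0.025] rows 1 [ 0.043 -0.034  0.209]
```

Call:
move_arm --gripper '[1, 1, 1, 1, 1, 1, 1, 1]' --delta_pos '[[0.02, -0.015, 0.04], [0.01, -0.01, 0.05], [0, 0, 0.05], [0, 0, 0.04], [0, 0, 0.02], [0, 0, 0], [0, 0, 0], [0, 0, 0]]' --twist '[[0, 0.003, -0.014], [0, 0, 0], [0, 0, 0], [0, 0, 0], [0, 0, 0], [0, 0, 0], [0, 0, 0], [0, 0, 0]]'

```text
time: 23.9
tcp_pos: [0.4288, 0.1423, 0.0049]
tcp_rot: [[0.005, 1.0, 0.003], [1.0, -0.005, -0.0], [-0.0, 0.003, -1.0]]
force: [0.6, 0.3, 0.9]
width: 1.002
```

```bash
python3 go.py .4268 .1433 .004
```

```text
t 23.9 p [0.4288 0.1423 0.0049] w 94.2 F [0.6 0.3 0.9] 
total [ 0.008 -0.017  0.007] twist [ 0.006  0.001 -0.01 ] rows 1 [ 0.008 -0.017  0.007]
```

Call:
move_arm --gripper '[1, 1, -1, -1, -1, -1, -1, -1]' --delta_pos '[[0.004, -0.012, 0], [0, 0, 0], [0, 0, 0], [0, 0, 0], [0, 0, 0], [0, 0, 0], [0, 0, 0], [0, 0, 0]]' --twist '[[0.003, 0, -0.006], [0, 0, 0], [0, 0, 0], [0, 0, 0], [0, 0, 0], [0, 0, 0], [0, 0, 0], [0, 0, 0]]'

```text
time: 24.9
tcp_pos: [0.4275, 0.1427, 0.0052]
tcp_rot: [[0.002, 1.0, 0.002], [1.0, -0.002, -0.001], [-0.001, 0.002, -1.0]]
force: [0.9, 0.5, -0.2]
width: 0.654
```

```bash
python3 go.py .5105 .3015 .1
```

```text
t 24.9 p [0.4275 0.1427 0.0052] w 61.5 F [ 0.9  0.5 -0.2] 
total [ 1.324  0.691 -0.789] twist [ 0.004  0.001 -0.003] rows 4 [ 0.331  0.173 -0.197]
```

Call:
move_arm --gripper '[-1, -1, -1, -1, -1, -1, -1, -1]' --delta_pos '[[0, 0, 0], [0, 0, -0.1], [0, 0, -0.2], [0, 0, -0.2], [0, 0, -0.12], [0, 0, -0.06], [0, 0, 0], [0, 0, 0]]' --twist '[[0, 0, 0], [0, 0, 0], [0, 0, 0], [0, 0, 0], [0, 0, 0], [0, 0, 0], [0, 0, 0], [0, 0, 0]]'

```text
time: 25.9
tcp_pos: [0.4251, 0.1427, 0.0885]
tcp_rot: [[0.002, 1.0, -0.003], [1.0, -0.002, -0.001], [-0.001, -0.003, -1.0]]
force: [-0.3, 1.3, -2.6]
width: 0.659
```

Call:
move_arm --gripper '[-1, -1, -1, -1, -1, -1, -1, -1]' --delta_pos '[[0.1, 0.05, 0], [0.22, 0.12, 0], [0.3, 0.16, 0], [0.3, 0.16, 0], [0.2, 0.11, 0], [0.12, 0.06, 0], [0.05, 0.02, 0], [0, 0, 0]]' --twist '[[0, 0, 0], [0, 0, 0], [0, 0, 0], [0, 0, 0], [0, 0, 0], [0, 0, 0], [0, 0, 0], [0, 0, 0]]'

```text
time: 26.9
tcp_pos: [0.5079, 0.3064, 0.08]
tcp_rot: [[0.001, 1.0, -0.013], [1.0, -0.001, -0.003], [-0.003, -0.013, -1.0]]
force: [-0.1, -0.1, -2.4]
width: 0.656
```

```bash
python3 go.py .5105 .3015 .0085;  python3 - <<'E'
from h import *
c=grab("wrist"); save(c,"w5")
E
```

```text
t 26.9 p [0.5079 0.3064 0.08  ] w 61.6 F [-0.1 -0.1 -2.4] 
total [-0.039  0.03   0.595] twist [-0.026  0.006 -0.002] rows 2 [-0.02   0.015  0.298]
```

View pics/w5.png

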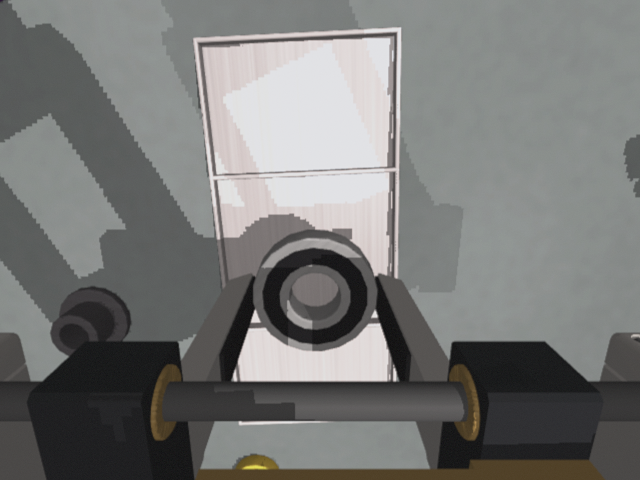

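Held level over the middle compartment. Lowering.

Call:
move_arm --gripper '[-1, -1, -1, -1, -1, -1, -1, -1]' --delta_pos '[[-0.02, 0.015, 0.04], [0, 0.005, 0.1], [0, 0, 0.12], [0, 0, 0.12], [0, 0, 0.06], [0, 0, 0.02], [0, 0, 0], [0, 0, 0]]' --twist '[[-0.015, 0.004, 0], [0, 0, 0], [0, 0, 0], [0, 0, 0], [0, 0, 0], [0, 0, 0], [0, 0, 0], [0, 0, 0]]'

```text
time: 27.95
tcp_pos: [0.5089, 0.3013, 0.0202]
tcp_rot: [[0.004, 1.0, -0.007], [1.0, -0.004, -0.002], [-0.002, -0.007, -1.0]]
force: [0.0, 0.2, -2.0]
width: 0.655
```

```bash
python3 go.py .5105 .3015 .0085
```

```text
t 27.95 p [0.5089 0.3013 0.0202] w 61.6 F [ 0.   0.2 -2. ] 
total [0.002 0.014 0.098] twist [-0.013  0.004 -0.007] rows 1 [0.002 0.014 0.098]
```

Call:
move_arm --gripper '[-1, -1, -1, -1, -1, -1, -1, -1]' --delta_pos '[[0, 0, 0.02], [0, 0, 0.02], [0, 0, 0.02], [0, 0, 0.015], [0, 0, 0.01], [0, 0, 0.01], [0, 0, 0], [0, 0, 0]]' --twist '[[-0.01, 0.003, -0.004], [0, 0, 0], [0, 0, 0], [0, 0, 0], [0, 0, 0], [0, 0, 0], [0, 0, 0], [0, 0, 0]]'

```text
time: 28.95
tcp_pos: [0.5096, 0.3017, 0.0092]
tcp_rot: [[0.002, 1.0, 0.001], [1.0, -0.002, 0.0], [0.0, 0.001, -1.0]]
force: [0.8, -0.4, -2.0]
width: 0.656
```

Call:
move_arm --gripper '[-1, -1, -1]' --delta_pos '[[0, 0, 0.008], [0, 0, 0.005], [0, 0, 0]]' --twist '[[0, 0, 0], [0, 0, 0], [0, 0, 0]]'

```text
time: 29.32
tcp_pos: [0.5098, 0.3018, 0.0084]
tcp_rot: [[0.002, 1.0, 0.001], [1.0, -0.002, 0.001], [0.001, 0.001, -1.0]]
force: [0.7, 0.2, -2.3]
width: 0.654
```

Call:
move_arm --gripper '[-1, -1, -1]' --delta_pos '[[0, 0, 0.008], [0, 0, 0.005], [0, 0, 0]]' --twist '[[0, 0, 0], [0, 0, 0], [0, 0, 0]]'

```text
time: 29.7
tcp_pos: [0.5099, 0.3019, 0.0083]
tcp_rot: [[0.001, 1.0, 0.002], [1.0, -0.001, 0.001], [0.001, 0.002, -1.0]]
force: [-0.1, 0.3, 0.2]
width: 0.656
```

Contact (force rose, z stopped). Release, lift, and go to the collar.

Call:
move_arm --gripper '[0.6, 0.6, 0.6, 0.6, 0.6, 0.6, 0.6, 0.6]' --delta_pos '[[0, 0, 0], [0, 0, 0], [0, 0, 0], [0, 0, -0.05], [0, 0, -0.2], [0, 0, -0.25], [0, 0, -0.2], [0, 0, -0.1]]' --twist '[[0, 0, 0], [0, 0, 0], [0, 0, 0], [0, 0, 0], [0, 0, 0], [0, 0, 0], [0, 0, 0], [0, 0, 0]]'

```text
time: 30.7
tcp_pos: [0.5099, 0.3018, 0.1061]
tcp_rot: [[0.002, 1.0, 0.002], [1.0, -0.002, 0.001], [0.001, 0.002, -1.0]]
force: [0.1, 0.6, -1.2]
width: 0.8
```

Call:
move_arm --gripper '[1, 1, 1, 1, 1, 1, 1, 1]' --delta_pos '[[-0.1, 0.03, 0], [-0.22, 0.08, 0], [-0.3, 0.1, 0], [-0.3, 0.1, 0], [-0.2, 0.08, 0], [-0.12, 0.04, 0], [-0.05, 0.02, 0], [0, 0, 0]]' --twist '[[0, 0, 0], [0, 0, 0], [0, 0, 0], [0, 0, 0], [0, 0, 0], [0, 0, 0], [0, 0, 0], [0, 0, 0]]'

```text
time: 31.7
tcp_pos: [0.5622, 0.1381, 0.0991]
tcp_rot: [[0.002, 1.0, -0.009], [1.0, -0.002, -0.002], [-0.002, -0.009, -1.0]]
force: [0.0, 0.6, 0.1]
width: 0.999
```

```bash
python3 go.py .5653 .1413 .0105
python3 - <<'E'
from h import *
c=grab("wrist"); pickle.dump(c,open("w6.pkl","wb")); im=c["image"]; W=world(c)
q=W[(abs(W[...,0]-.5653)<.04)&(abs(W[...,1]-.1413)<.04)&(W[...,2]>.026)&(W[...,2]<.04)]
print(len(q),cv2.minEnclosingCircle(q[:,:2].astype(np.float32)))
E
```

```text
t 31.7 p [0.5622 0.1381 0.0991] w 93.9 F [0.  0.6 0.1] 
total [0.028 0.032 0.738] twist [-0.017  0.004 -0.003] rows 2 [0.014 0.016 0.369]
1136 ((0.5643374919891357, 0.13853523135185242), 0.016945071518421173)
```

Call:
move_arm --gripper '[1, 1, 1, 1, 1, 1, 1, 1]' --delta_pos '[[0.01, 0.015, 0.04], [0, 0.005, 0.12], [0, 0, 0.17], [0, 0, 0.17], [0, 0, 0.1], [0, 0, 0.04], [0, 0, 0], [0, 0, 0]]' --twist '[[-0.01, 0.003, 0], [0, 0, 0], [0, 0, 0], [0, 0, 0], [0, 0, 0], [0, 0, 0], [0, 0, 0], [0, 0, 0]]'

```text
time: 32.75
tcp_pos: [0.563, 0.1435, 0.0173]
tcp_rot: [[-0.005, 1.0, -0.004], [1.0, 0.005, 0.0], [0.0, -0.004, -1.0]]
force: [0.6, 0.3, -0.3]
width: 1.002
```

```bash
python3 go.py .565 .140 .0105
```

```text
t 32.75 p [0.563  0.1435 0.0173] w 94.2 F [ 0.6  0.3 -0.3] 
total [-0.03   0.017  0.056] twist [-0.008 -0.001  0.009] rows 1 [-0.03   0.017  0.056]
```

Call:
move_arm --gripper '[1, 1, 1, 1, 1, -1, -1, -1]' --delta_pos '[[-0.02, 0.01, 0.015], [0, 0, 0.015], [0, 0, 0.01], [0, 0, 0], [0, 0, 0], [0, 0, 0], [0, 0, 0], [0, 0, 0]]' --twist '[[-0.006, 0, 0.006], [0, 0, 0], [0, 0, 0], [0, 0, 0], [0, 0, 0], [0, 0, 0], [0, 0, 0], [0, 0, 0]]'

```text
time: 33.75
tcp_pos: [0.5656, 0.141, 0.0141]
tcp_rot: [[-0.001, 1.0, 0.003], [1.0, 0.001, 0.001], [0.001, 0.003, -1.0]]
force: [0.2, -0.6, -0.2]
width: 0.721
```

Call:
move_arm --gripper '[-1, -1, -1, -1, -1, -1]' --delta_pos '[[0, 0, 0], [0, 0, 0], [0, 0, 0], [0, 0, 0], [0, 0, 0], [0, 0, 0]]' --twist '[[0, 0, 0], [0, 0, 0], [0, 0, 0], [0, 0, 0], [0, 0, 0], [0, 0, 0]]'

```text
time: 34.5
tcp_pos: [0.5657, 0.1407, 0.0141]
tcp_rot: [[-0.001, 1.0, 0.003], [1.0, 0.001, 0.0], [0.0, 0.003, -1.0]]
force: [-0.3, 0.3, 0.4]
width: 0.35
```

```bash
python3 go.py .6084 .3059 .1
```

```text
t 34.5 p [0.5657 0.1407 0.0141] w 32.9 F [-0.3  0.3  0.4] 
total [ 1.376  0.36  -0.715] twist [ 0.005 -0.001  0.002] rows 4 [ 0.344  0.09  -0.179]
```

Call:
move_arm --gripper '[-1, -1, -1, -1, -1, -1, -1, -1]' --delta_pos '[[0, 0, 0], [0, 0, -0.1], [0, 0, -0.2], [0, 0, -0.2], [0, 0, -0.12], [0, 0, -0.06], [0, 0, 0], [0, 0, 0]]' --twist '[[0, 0, 0], [0, 0, 0], [0, 0, 0], [0, 0, 0], [0, 0, 0], [0, 0, 0], [0, 0, 0], [0, 0, 0]]'

```text
time: 35.5
tcp_pos: [0.5634, 0.1409, 0.0971]
tcp_rot: [[-0.001, 1.0, -0.003], [1.0, 0.001, 0.0], [0.0, -0.003, -1.0]]
force: [-0.1, -1.2, -1.9]
width: 0.355
```

Call:
move_arm --gripper '[-1, -1, -1, -1, -1, -1, -1, -1]' --delta_pos '[[0.1, 0.03, 0], [0.22, 0.06, 0], [0.32, 0.08, -0.01], [0.32, 0.08, -0.02], [0.22, 0.06, -0.02], [0.12, 0.03, 0], [0.05, 0.02, 0], [0, 0, 0]]' --twist '[[0, 0, 0], [0, 0, 0], [0, 0, 0], [0, 0, 0], [0, 0, 0], [0, 0, 0], [0, 0, 0], [0, 0, 0]]'

```text
time: 36.5
tcp_pos: [0.6052, 0.3105, 0.0955]
tcp_rot: [[-0.001, 1.0, -0.013], [1.0, 0.001, -0.002], [-0.002, -0.013, -1.0]]
force: [0.0, 0.6, -1.6]
width: 0.352
```

```bash
python3 go.py .6084 .3059 .0175;  python3 - <<'E'
from h import *
c=grab("wrist"); save(c,"w7")
E
```

```text
t 36.5 p [0.6052 0.3105 0.0955] w 33.1 F [ 0.   0.6 -1.6] 
total [-0.037  0.035  0.649] twist [-0.027  0.004  0.002] rows 2 [-0.018  0.017  0.325]
```

View pics/w7.png

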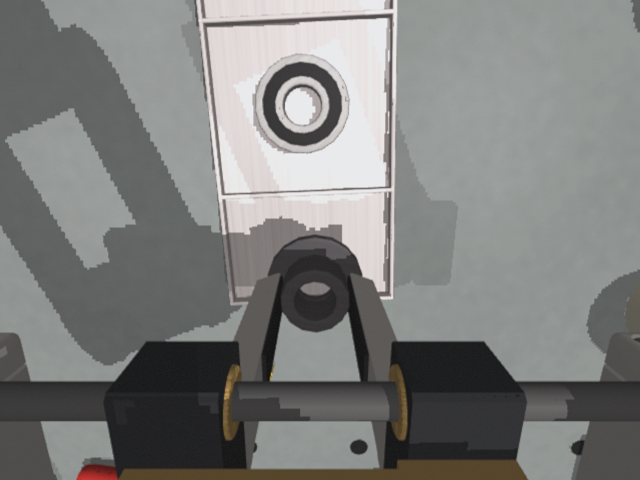

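Large bearing flat in the middle (302,104); collar over the far end compartment. Lowering.

Call:
move_arm --gripper '[-1, -1, -1, -1, -1, -1, -1, -1]' --delta_pos '[[-0.02, 0.02, 0.04], [0, 0.005, 0.1], [0, 0, 0.13], [0, 0, 0.13], [0, 0, 0.08], [0, 0, 0.03], [0, 0, 0], [0, 0, 0]]' --twist '[[-0.016, 0.003, 0], [0, 0, 0], [0, 0, 0], [0, 0, 0], [0, 0, 0], [0, 0, 0], [0, 0, 0], [0, 0, 0]]'

```text
time: 37.55
tcp_pos: [0.6073, 0.3044, 0.0288]
tcp_rot: [[0.003, 1.0, -0.007], [1.0, -0.003, -0.002], [-0.002, -0.007, -1.0]]
force: [-0.2, 0.1, -1.8]
width: 0.351
```

```bash
python3 go.py .6084 .3059 .0175
```

```text
t 37.55 p [0.6073 0.3044 0.0288] w 33.0 F [-0.2  0.1 -1.8] 
total [0.012 0.01  0.094] twist [-0.015  0.004 -0.006] rows 1 [0.012 0.01  0.094]
```

Call:
move_arm --gripper '[-1, -1, -1, -1, -1, -1, -1, -1]' --delta_pos '[[0, 0, 0.02], [0, 0, 0.02], [0, 0, 0.02], [0, 0, 0.015], [0, 0, 0.01], [0, 0, 0.01], [0, 0, 0], [0, 0, 0]]' --twist '[[-0.011, 0.003, -0.003], [0, 0, 0], [0, 0, 0], [0, 0, 0], [0, 0, 0], [0, 0, 0], [0, 0, 0], [0, 0, 0]]'

```text
time: 38.55
tcp_pos: [0.6081, 0.3049, 0.0182]
tcp_rot: [[0.001, 1.0, 0.001], [1.0, -0.001, 0.001], [0.001, 0.001, -1.0]]
force: [-0.4, -0.5, -2.1]
width: 0.355
```

Call:
move_arm --gripper '[-1, -1, -1]' --delta_pos '[[0, 0, 0.008], [0, 0, 0.005], [0, 0, 0]]' --twist '[[0, 0, 0], [0, 0, 0], [0, 0, 0]]'

```text
time: 38.92
tcp_pos: [0.6083, 0.305, 0.0171]
tcp_rot: [[0.001, 1.0, 0.002], [1.0, -0.001, 0.001], [0.001, 0.002, -1.0]]
force: [0.7, -0.4, -1.8]
width: 0.355
```

Call:
move_arm --gripper '[-1, -1, -1]' --delta_pos '[[0, 0, 0.008], [0, 0, 0.005], [0, 0, 0]]' --twist '[[0, 0, 0], [0, 0, 0], [0, 0, 0]]'

```text
time: 39.3
tcp_pos: [0.6083, 0.305, 0.0171]
tcp_rot: [[0.001, 1.0, 0.002], [1.0, -0.001, 0.001], [0.001, 0.002, -1.0]]
force: [-0.6, -0.5, -0.0]
width: 0.355
```

Call:
move_arm --gripper '[0.2, 0.2, 0.2, 0.2, 0.2, 0.2, 0.2, 0.2]' --delta_pos '[[0, 0, 0], [0, 0, 0], [0, 0, 0], [0, 0, -0.05], [0, 0, -0.2], [0, 0, -0.25], [0, 0, -0.2], [0, 0, -0.1]]' --twist '[[0, 0, 0], [0, 0, 0], [0, 0, 0], [0, 0, 0], [0, 0, 0], [0, 0, 0], [0, 0, 0], [0, 0, 0]]'

```text
time: 40.3
tcp_pos: [0.6083, 0.3049, 0.1153]
tcp_rot: [[0.001, 1.0, 0.002], [1.0, -0.001, 0.001], [0.001, 0.002, -1.0]]
force: [-0.6, -0.6, -0.1]
width: 0.597
```

Call:
move_arm --gripper '[1, 1, 1, 1, 1, 1, 1, 1]' --delta_pos '[[-0.2, -0.03, 0], [-0.42, -0.06, 0], [-0.5, -0.08, -0.01], [-0.5, -0.08, -0.01], [-0.42, -0.06, -0.01], [-0.3, -0.05, -0.01], [-0.2, -0.03, 0], [-0.08, -0.01, 0]]' --twist '[[0, 0, 0], [0, 0, 0], [0, 0, 0], [0, 0, 0], [0, 0, 0], [0, 0, 0], [0, 0, 0], [0, 0, 0]]'

```text
time: 41.3
tcp_pos: [0.5586, -0.0174, 0.1194]
tcp_rot: [[-0.002, 1.0, 0.004], [1.0, 0.002, 0.002], [0.002, 0.004, -1.0]]
force: [-0.0, 0.4, -0.4]
width: 0.998
```

Call:
move_arm --gripper '[1, 1]' --delta_pos '[[0, 0, 0], [0, 0, 0]]' --twist '[[0, 0, 0], [0, 0, 0]]'

```text
time: 41.55
tcp_pos: [0.5587, -0.0166, 0.1192]
tcp_rot: [[-0.002, 1.0, 0.003], [1.0, 0.002, 0.003], [0.003, 0.003, -1.0]]
force: [0.3, -0.3, 0.5]
width: 1.001
```

```bash
python3 go.py .560 -.010 .004
cat > nut.py <<'E'
from h import *
c=grab("wrist"); W=world(c); C=np.array([.56,-.0115])
near=np.hypot(W[...,0]-C[0],W[...,1]-C[1])<.03
up=near&(W[...,2]>.005)&(W[...,2]<.035)
t=W[up&(W[...,2]>.0225)]; (x,y),r=cv2.minEnclosingCircle(t[:,:2].astype(np.float32)); print("teeth",len(t),x,y,r)
h=W[up&(W[...,2]>.010)]   # hexagon outline seen from above
for dz,lab in((.008,"all"),(.0145,"hi")):
    q=W[up&(W[...,2]>dz)][:,:2]
    a=np.radians(np.arange(0,60,1.0))
    # width over three flat pairs for each heading
    ws=[sum(np.ptp(np.percentile(q@[np.cos(b+k*np.pi/3),np.sin(b+k*np.pi/3)],[1,99])) for k in range(3))/3 for b in a]
    i=int(np.argmin(ws)); print(lab,"flat-normal heading deg mod60",i,"width",ws[i],"max",max(ws),int(np.argmax(ws)))
v,u=np.argwhere(up).mean(0).astype(int); print(u,v)
k=c["image"][max(0,v-50):v+50,max(0,u-50):u+50,::-1]; cv2.imwrite("pics/nut.png",cv2.resize(k,(500,500),interpolation=cv2.INTER_CUBIC))
E
python3 nut.py
```

```text
t 41.55 p [ 0.5587 -0.0166  0.1192] w 94.1 F [ 0.3 -0.3  0.5] 
total [0.052 0.008 0.96 ] twist [ 0.007 -0.006  0.003] rows 2 [0.026 0.004 0.48 ]
teeth 728 0.5593127012252808 -0.012404761277139187 0.017697202041745186
all flat-normal heading deg mod60 50 width 0.0349906421407036 max 0.037723519845609975 17
hi flat-normal heading deg mod60 49 width 0.034926254162712306 max 0.03752027049707662 23
319 234
```

View pics/nut.png

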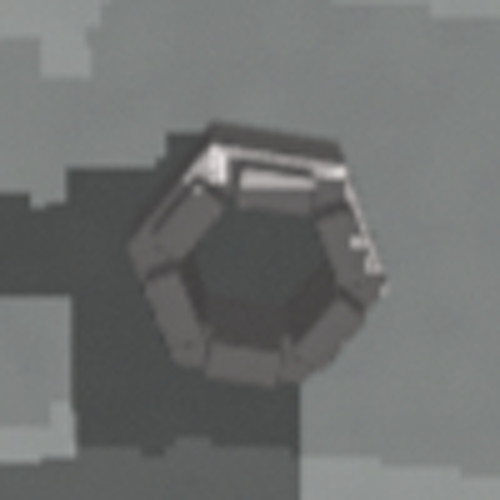

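Nut crop: hexagon, teeth up, with the upper edge from (210,145) to (345,165), so about 9° off the jaw axis. This agrees with the measured flat normal of 50° mod 60, so the jaw heading should be 110°.

Call:
move_arm --gripper '[1, 1, 1, 1, 1, 1]' --delta_pos '[[0, 0, 0], [0, 0, 0], [0, 0, 0], [0, 0, 0], [0, 0, 0], [0, 0, 0]]' --twist '[[0, 0, -0.12], [0, 0, -0.24], [0, 0, -0.2], [0, 0, -0.1], [0, 0, -0.02], [0, 0, 0]]'

```text
time: 42.35
tcp_pos: [0.5594, -0.0102, 0.1187]
tcp_rot: [[-0.353, 0.935, 0.003], [0.935, 0.353, 0.004], [0.003, 0.004, -1.0]]
force: [-0.0, 0.1, 0.1]
width: 1.001
```

```bash
python3 go.py .5597 -.0112 .004 1.915; sed -i 's/"pics.nut/"pics\/nut2/' nut.py; python3 nut.py
```

```text
t 42.35 p [ 0.5594 -0.0102  0.1187] w 94.1 F [-0.   0.1  0.1] 
total [-0.011 -0.005  0.956] twist [ 0.008 -0.006  0.034] rows 2 [-0.006 -0.002  0.478]
teeth 732 0.559305727481842 -0.012520679272711277 0.017717484384775162
all flat-normal heading deg mod60 49 width 0.03495404367957259 max 0.037654516338030984 19
hi flat-normal heading deg mod60 50 width 0.03494444809057253 max 0.03736049236189353 16
311 233
```

Call:
move_arm --gripper '[1, 1, 1, 1, 1, 1, 1, 1]' --delta_pos '[[-0.006, -0.003, 0.04], [0, 0, 0.13], [0, 0, 0.18], [0, 0, 0.18], [0, 0, 0.13], [0, 0, 0.08], [0, 0, 0.03], [0, 0, 0]]' --twist '[[0.005, -0.004, 0.02], [0, 0, 0], [0, 0, 0], [0, 0, 0], [0, 0, 0], [0, 0, 0], [0, 0, 0], [0, 0, 0]]'

```text
time: 43.4
tcp_pos: [0.5582, -0.0109, 0.0191]
tcp_rot: [[-0.342, 0.94, -0.002], [0.94, 0.342, 0.002], [0.002, -0.001, -1.0]]
force: [-0.4, 0.3, 0.2]
width: 1.002
```

```bash
python3 go.py .5597 -.0112 .004 1.915
```

```text
t 43.4 p [ 0.5582 -0.0109  0.0191] w 94.2 F [-0.4  0.3  0.2] 
total [-0.007  0.011  0.126] twist [-0.002 -0.005  0.009] rows 1 [-0.007  0.011  0.126]
```

Call:
move_arm --gripper '[1, 1, 1, 1, 1, 1, 1, 1]' --delta_pos '[[-0.004, 0.007, 0.02], [0, 0, 0.03], [0, 0, 0.03], [0, 0, 0.025], [0, 0, 0.01], [0, 0, 0.005], [0, 0, 0], [0, 0, 0]]' --twist '[[-0.001, -0.003, 0.005], [0, 0, 0], [0, 0, 0], [0, 0, 0], [0, 0, 0], [0, 0, 0], [0, 0, 0], [0, 0, 0]]'

```text
time: 44.4
tcp_pos: [0.5609, -0.0112, 0.0059]
tcp_rot: [[-0.339, 0.941, 0.004], [0.941, 0.339, 0.0], [-0.001, 0.003, -1.0]]
force: [1.3, -0.3, 0.3]
width: 0.996
```

Call:
move_arm --gripper '[-1, -1, -1, -1, -1, -1, -1, -1]' --delta_pos '[[0, 0, 0], [0, 0, 0], [0, 0, 0], [0, 0, 0], [0, 0, 0], [0, 0, 0], [0, 0, 0], [0, 0, 0]]' --twist '[[0, 0, 0], [0, 0, 0], [0, 0, 0], [0, 0, 0], [0, 0, 0], [0, 0, 0], [0, 0, 0], [0, 0, 0]]'

```text
time: 45.4
tcp_pos: [0.561, -0.0113, 0.0061]
tcp_rot: [[-0.339, 0.941, 0.004], [0.941, 0.339, -0.0], [-0.001, 0.004, -1.0]]
force: [-0.7, 0.4, -0.2]
width: 0.379
```

Call:
move_arm --gripper '[-1, -1, -1]' --delta_pos '[[0, 0, 0], [0, 0, 0], [0, 0, 0]]' --twist '[[0, 0, 0], [0, 0, 0], [0, 0, 0]]'

```text
time: 45.78
tcp_pos: [0.561, -0.0113, 0.0061]
tcp_rot: [[-0.339, 0.941, 0.004], [0.941, 0.339, 0.0], [-0.001, 0.004, -1.0]]
force: [-0.0, -0.0, -0.5]
width: 0.38
```

```bash
python3 go.py .4126 .2971 .1 1.915
```

```text
t 45.77 p [ 0.561  -0.0113  0.0061] w 35.7 F [-0.  -0.  -0.5] 
total [ 2.836 -0.289 -0.787] twist [0.008 0.003 0.004] rows 6 [ 0.473 -0.048 -0.131]
```

Call:
move_arm --gripper '[-1, -1, -1, -1, -1, -1, -1, -1]' --delta_pos '[[0, 0, 0], [0, 0, -0.1], [0, 0, -0.2], [0, 0, -0.25], [0, 0, -0.15], [0, 0, -0.08], [0, 0, 0], [0, 0, 0]]' --twist '[[0, 0, 0], [0, 0, 0], [0, 0, 0], [0, 0, 0], [0, 0, 0], [0, 0, 0], [0, 0, 0], [0, 0, 0]]'

```text
time: 46.78
tcp_pos: [0.5591, -0.011, 0.1029]
tcp_rot: [[-0.339, 0.941, 0.0], [0.941, 0.339, 0.001], [0.0, 0.001, -1.0]]
force: [0.5, 0.1, -1.9]
width: 0.38
```

Call:
move_arm --gripper '[-1, -1, -1, -1, -1, -1, -1, -1]' --delta_pos '[[0.2, -0.02, 0], [0.4, -0.04, 0], [0.48, -0.05, -0.01], [0.48, -0.05, -0.01], [0.45, -0.05, -0.01], [0.4, -0.04, -0.01], [0.25, -0.02, 0], [0.1, 0, 0]]' --twist '[[0, 0, 0], [0, 0, 0], [0, 0, 0], [0, 0, 0], [0, 0, 0], [0, 0, 0], [0, 0, 0], [0, 0, 0]]'

```text
time: 47.78
tcp_pos: [0.4016, 0.3027, 0.1017]
tcp_rot: [[-0.341, 0.94, -0.014], [0.94, 0.341, 0.002], [0.007, -0.013, -1.0]]
force: [0.7, 1.0, -1.7]
width: 0.379
```

Call:
move_arm --gripper '[-1, -1]' --delta_pos '[[0, 0, 0], [0, 0, 0]]' --twist '[[0, 0, 0], [0, 0, 0]]'

```text
time: 48.02
tcp_pos: [0.4008, 0.3023, 0.1008]
tcp_rot: [[-0.342, 0.94, -0.016], [0.94, 0.342, -0.0], [0.005, -0.015, -1.0]]
force: [0.2, 0.6, -1.1]
width: 0.376
```

```bash
python3 go.py .4126 .2971 .0095 1.915;  python3 - <<'E'
from h import *
c=grab("wrist"); save(c,"w8")
E
```

```text
t 48.02 p [0.4008 0.3023 0.1008] w 35.3 F [ 0.2  0.6 -1.1] 
total [-0.078  0.089  0.759] twist [-0.029 -0.011  0.009] rows 2 [-0.039  0.044  0.38 ]
```

View pics/w8.png

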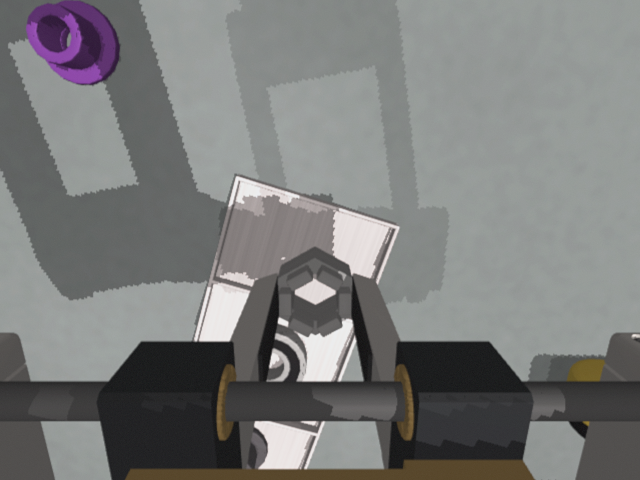

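Nut held on its flats, teeth up, over the near end compartment. Lowering.

Call:
move_arm --gripper '[-1, -1, -1, -1, -1, -1, -1, -1]' --delta_pos '[[-0.03, 0.035, 0.04], [-0.03, 0.035, 0.1], [-0.01, 0.01, 0.14], [0, 0, 0.15], [0, 0, 0.1], [0, 0, 0.06], [0, 0, 0.02], [0, 0, 0]]' --twist '[[-0.017, -0.006, 0.005], [0, 0, 0], [0, 0, 0], [0, 0, 0], [0, 0, 0], [0, 0, 0], [0, 0, 0], [0, 0, 0]]'

```text
time: 49.08
tcp_pos: [0.414, 0.2937, 0.0206]
tcp_rot: [[-0.333, 0.943, -0.009], [0.943, 0.333, -0.002], [0.001, -0.009, -1.0]]
force: [-0.0, 0.4, -2.0]
width: 0.381
```

```bash
python3 go.py .4126 .2971 .0095 1.915
```

```text
t 49.08 p [0.414  0.2937 0.0206] w 35.8 F [-0.   0.4 -2. ] 
total [ 0.031 -0.001  0.092] twist [-0.018 -0.002 -0.008] rows 1 [ 0.031 -0.001  0.092]
```

Call:
move_arm --gripper '[-1, -1, -1, -1, -1, -1, -1, -1]' --delta_pos '[[0.015, 0, 0.02], [0, 0, 0.02], [0, 0, 0.02], [0, 0, 0.015], [0, 0, 0.01], [0, 0, 0.01], [0, 0, 0], [0, 0, 0]]' --twist '[[-0.012, -0.002, 0], [0, 0, 0], [0, 0, 0], [0, 0, 0], [0, 0, 0], [0, 0, 0], [0, 0, 0], [0, 0, 0]]'

```text
time: 50.08
tcp_pos: [0.4144, 0.2963, 0.0101]
tcp_rot: [[-0.334, 0.943, 0.001], [0.943, 0.334, 0.001], [0.001, 0.001, -1.0]]
force: [-0.4, 0.6, -1.6]
width: 0.378
```

Call:
move_arm --gripper '[-1, -1, -1]' --delta_pos '[[0, 0, 0.006], [0, 0, 0.005], [0, 0, 0]]' --twist '[[0, 0, 0], [0, 0, 0], [0, 0, 0]]'

```text
time: 50.45
tcp_pos: [0.4146, 0.2964, 0.0092]
tcp_rot: [[-0.334, 0.943, 0.001], [0.943, 0.334, 0.001], [0.001, 0.001, -1.0]]
force: [0.4, 0.1, -1.2]
width: 0.384
```

Call:
move_arm --gripper '[-1, -1, -1]' --delta_pos '[[0, 0, 0.006], [0, 0, 0.005], [0, 0, 0]]' --twist '[[0, 0, 0], [0, 0, 0], [0, 0, 0]]'

```text
time: 50.82
tcp_pos: [0.4146, 0.2964, 0.0091]
tcp_rot: [[-0.334, 0.943, 0.001], [0.943, 0.334, 0.001], [0.0, 0.001, -1.0]]
force: [-1.9, 0.1, -0.4]
width: 0.379
```

Call:
move_arm --gripper '[0.2, 0.2, 0.2, 0.2, 0.2, 0.2, 0.2, 0.2]' --delta_pos '[[0, 0, 0], [0, 0, 0], [0, 0, 0], [0, 0, -0.05], [0, 0, -0.2], [0, 0, -0.3], [0, 0, -0.3], [0, 0, -0.1]]' --twist '[[0, 0, 0], [0, 0, 0], [0, 0, 0], [0, 0, 0], [0, 0, 0], [0, 0, 0], [0, 0, 0], [0, 0, 0]]'

```text
time: 51.82
tcp_pos: [0.4143, 0.2961, 0.1254]
tcp_rot: [[-0.334, 0.943, 0.0], [0.943, 0.334, 0.001], [0.0, 0.001, -1.0]]
force: [0.9, 0.4, 0.1]
width: 0.598
```

Call:
move_arm --gripper '[0.2, 0.2, 0.2, 0.2, 0.2, 0.2, 0.2, 0.2]' --delta_pos '[[-0.1, -0.05, -0.1], [-0.3, -0.15, -0.2], [-0.3, -0.15, -0.1], [-0.3, -0.1, -0.1], [-0.3, 0, 0], [-0.2, 0, 0], [0, 0, 0], [0, 0, 0]]' --twist '[[0, 0, 0], [0, 0, 0], [0, 0, 0], [0, 0, 0], [0, 0, 0], [0, 0, 0], [0, 0, 0], [0, 0, 0]]'

```text
time: 52.82
tcp_pos: [0.4185, 0.0984, 0.1819]
tcp_rot: [[-0.333, 0.943, -0.011], [0.943, 0.333, -0.004], [-0.001, -0.012, -1.0]]
force: [-0.6, 0.6, 0.5]
width: 0.6
```

```bash
python3 go.py .4126 .2971 .2
python3 - <<'E'
from h import *
for n in("scene","side"):
    c=grab(n); save(c,n+"F"); W=world(c)
    for k,x,y,r in(("bs",.454,-.301,.03),("sl",.549,-.31,.03),("bl",.51,.302,.04),("co",.608,.305,.035),("cn",.4146,.2964,.03),("ss",.6735,-.01,.03),("dn",.431,.0075,.03),("pu",.3265,.1085,.03)):
        q=W[(np.hypot(W[...,0]-x,W[...,1]-y)<r)&(W[...,2]>.009)&(W[...,2]<.09)]
        if len(q)<20: print(n,k,"none");continue
        top=np.percentile(q[:,2],97); t=q[q[:,2]>top-.004]; (a,b),rr=cv2.minEnclosingCircle(t[:,:2].astype(np.float32))
        print(n,k,"top %.4f"%top,round(a,4),round(b,4),"r %.4f"%rr)
E
```

```text
t 52.83 p [0.4185 0.0984 0.1819] w 56.4 F [-0.6  0.6  0.5] 
total [ 1.578  0.503 -0.158] twist [-0.023  0.005  0.678] rows 4 [ 0.394  0.126 -0.039]
scene bs top 0.0163 0.4569 -0.3003 r 0.0206
scene sl top 0.0735 0.5486 -0.3093 r 0.0155
scene bl top 0.0221 0.5091 0.3029 r 0.0312
scene co top 0.0344 0.6077 0.3058 r 0.0172
scene cn top 0.0302 0.4133 0.2959 r 0.0182
scene ss top 0.0271 0.6748 -0.0114 r 0.0216
scene dn top 0.0339 0.4309 0.0065 r 0.0109
scene pu top 0.0311 0.3265 0.1068 r 0.0183
side bs none
side sl top 0.0730 0.5467 -0.3057 r 0.0160
side bl top 0.0221 0.509 0.3044 r 0.0311
side co top 0.0343 0.6085 0.3076 r 0.0175
side cn top 0.0303 0.4137 0.2985 r 0.0181
side ss top 0.0269 0.6744 -0.0094 r 0.0215
side dn top 0.0336 0.4318 0.0081 r 0.0114
side pu top 0.0311 0.3279 0.1098 r 0.0178
```

View pics/sideF.png

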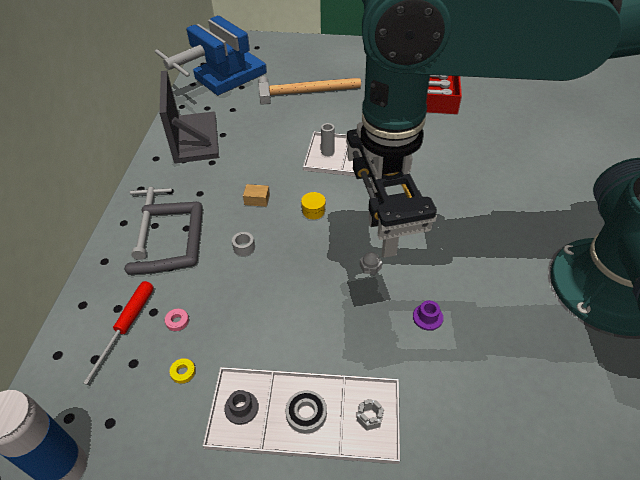

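View pics/sceneF.png

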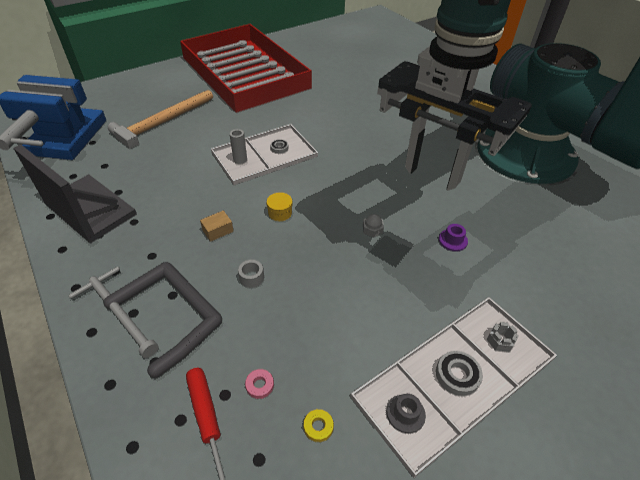

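All five parts stand in their compartments, with tops 3 mm above their stock heights, so they are on the tray floor. Short spacer and domed nut have not moved. Handing in.

```bash
python3 -c "
from cell import *
print(hand_in())"
```

```text
the job is handed in; nothing more can be done
None
```

Both wheel-hub kits are made up, and the job was handed in at about 53 s of the 128 s allowed.

- **Two-compartment tray:** the small bearing is in the wide compartment and the long spacer tube is in the narrow one.
- **Three-compartment tray:** the large bearing is in the middle, the flanged collar in the far end compartment and the castle nut in the near one. I placed the parts in the order you listed them and lowered each until it touched the floor before letting go.

**Last checks:**
- In the scene view all five parts are upright. Their tops are 2–4 mm above the heights measured on the bench, which fits the 3 mm tray floor.
- The short spacer, the domed nut and the purple collar measured within about 2 mm of where they started. I checked the pink and yellow rings by eye only.

In the final side view the arm hid the small bearing, so its end position rests on the scene view and an earlier wrist picture, which agree. No other check failed or disagreed.

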